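# Slide a lens-tube carton home in its storage lane

### The arm

A 6-joint arm with a two-finger parallel gripper is mounted at the origin on a cart in front of the work surface, level with it; the furniture and walls round the work are solid. World frame = base frame: x ahead of the robot, y to its left, z up, the work surface at z = 0. Lengths are in m, angles in rad, forces in N, time in s.
With the tool pointing down it reaches from about 0.35 to 0.775 m from the base axis. Payload 5.5 kg.
Tool frame: the origin (TCP) lies at the very end of the fingers, on their centre line; the grasp point (between the pads) lies 19 mm behind it; z points along the fingers, y is the direction in which the jaws open and shut (so a half turn about z gives the same grasp; the last joint's range is limited). The gripper opens to 85 mm and grips with 20 to 120 N. Pads are 22 mm wide; open, the fingers measure 114 mm over their backs; the gripper's body (76 mm by 85 mm) begins 54 mm behind the grasp point. The pads swing forward as they close: fully open they stand 13 mm farther back than shut.
Start: joints at [1.094, 0.313, 0.046, 1.304, 0, 1.431], TCP at [0.19, 0.543, 0.231] pointing down, gripper open.
Joint ranges: [-2.76, 2.76], [-0.86, 1.69], [-1.03, 1.26], [-2.2, 2.34], [-1.47, 1.5], [-3.14, 3.14]. Speed limits (rad/s): [2.57, 2.57, 3.14, 3.14, 3.14, 3.14].

### API

Orientations are given as a unit quaternion [w, x, y, z].
In Python, from workcell import get_state, vision, workorder, silhouettes, tip_of gives the robot as it stands.
- The arm moves only by the shell command python3 -m inch 'ROWS' [FORCE]. ROWS is JSON, a list of rows, each a list of 7 numbers: the shift along the tool's x, y, z in cm, then the turn, a rotation vector about the tool's x, y, z in degrees, then the finger opening in cm, from 0 to 8.54. In form: [[dx, dy, dz, rx, ry, rz, hand], ...]. A call has 1 to 5 rows; each row shifts and turns the commanded pose from where the row before left it, along the tool's axes as they then stand; what a row does not reach is not made up. A row lasts 1/10 s, in which the tool goes at most 50 mm and 8.59 degrees, less where a joint would pass 70% of its speed; a pose out of reach is approached as far as the arm can. A call with a gripper value outside its range is refused whole. The fingers move at their own pace and stop on an object; FORCE is the grip in N (left out, the last holds). Time passes only in rows, so rows that do not move let the fingers close. It gives the time, the measured TCP pose, the force and the opening at its end, in the units of the state.
- get_state(): the state, without advancing time (a new reading comes with each control period).
- vision.read_camera(name): name is "side" or "top"; returns a dict with "pixels" (400x640x3 uint8, red, green, blue), "depth" (400x640 float32, m along the optical axis (not along the pixel's ray), 0 where there is no reading), "mtx" (3x3 intrinsics, pixels), "T" (4x4, takes a point from camera to world coordinates). Camera axes: x right, y up, looking along -z (the intrinsics and any distortion apply to the point x, -y, -z); pixel columns grow to the right and rows downward; lengths in m; the calibration is good to about 2 mm. A picture is of the moment at which its call begins.
- workorder.hand_in(): hands the job in, once; it reports no verdict.
Trained networks look in a picture, given as the dict that the camera call returned (one of the last four; its "shot" number tells which), for a name from the list of things; names that differ only in an ending like _2 or _b are one class to them, and where a whole thing is asked for, a point or a joint stands for the part that bears it (a point fixed in the world has none). Each returns a list of dicts, best first, with "confidence" (0 to 1); they miss things now and then, are a little off and sometimes report something else, mostly with a low value. They report only what shows in the picture. A call takes as long as a camera call.
- silhouettes(picture, label): "mask" (400x640 bool, what is visible of it) and "location" ([column, row] in pixels, amid what is visible of it).
- tip_of(picture, label): "location" ([column, row] in pixels: a listed point, or the origin of a listed thing).
The state is a dict: "clock": time; "joint_pos": joint angles; "qvel": joint speeds; "tau": joint torques, N m; "tcp_pos": TCP position; "orientation": TCP orientation; "wrist_force": force on the tool from outside, world axes, zero at the start; "ft_torque": the same for the moment, N m; "finger_gap": finger opening in m.
Only numpy, scipy, OpenCV 4.12 (cv2) and the standard library are available. Lean on these libraries where they do the work, as an engineer would, in place of code of your own. Each camera call takes 0.05 s, during which the arm holds its last target.

### The job

Push the loose slim carton lying in front of the lane rack endwise down the empty middle lane until it is fully home against the back stop, without the carton ever touching the rails on either side. Square it up in front of the lane first by nudging it; slide it along the bench with the fingers, never lifting or tipping it. Leave the two cartons already in the outer lanes, the tape roll and the charger where they are, and move clear when done.

Things in the scene. Friction and masses are not known exactly. Their poses are not given: they have to be found in the camera images.
- carton: the loose slim white carton, a closed box 172 long x 29 wide x 26 mm high, 0.12 to 0.21 kg, lying flat on the bench in front of the rack, 60 to 70 mm to either side of the middle lane's centre line, turned up to 0.2 rad from it. Origin: centre of its underside; x along its length, roughly toward the rack; z up. It stops when no longer pushed.
- rack: fixed lane rack: four parallel aluminium rails joined at the far end by a grey stop bar 30 mm high, 162 mm wide; no floor (cartons slide on the bench). Three lanes, centre lines at y = -0.052, 0, 0.052, each 46 mm clear; the middle one is empty. Origin: bench level, middle of the middle lane's mouth; x runs down the lane to the stop, z up. Rails span x = -0.003 (rounded ends) to 0.160.
- stop (a point): middle of the stop's face at the far end of the middle lane, at bench level (rack x = 0.160, y = 0), axes as the rack's. A carton that is home touches this face: its origin is then at rack x = 0.074 and its near end at rack x = -0.012, just outside the rails.
- rail_1: the rail at the -y side of the middle lane (aluminium, 14 mm high, 6 mm thick, centre line at rack y = -0.026). Origin at bench level at the mouth, axes as the rack's.
- rail_2: the rail at the +y side of the middle lane (aluminium, same size, centre line at rack y = 0.026). Origin at bench level at the mouth, axes as the rack's.
- neighbour_a: carton of the same kind and size already home in the outer lane at the rack's +y side; loose, to be left alone. Origin: centre of its underside.
- neighbour_b: carton of the same kind and size already home in the outer lane at the rack's -y side; loose, to be left alone. Origin: centre of its underside.
- tape: loose roll of cloth tape standing flat, 52 mm across, 28 mm high, in front of the rack on the other side of the middle lane from the loose carton; leave alone. Origin: centre of its underside.
- charger: loose black charger block 42 x 62 x 30 mm on the bench to the right of the work; leave alone. Origin: centre of its underside.

How it is judged:
On the way, in this order (a step that is already met when the one before it is completed fails the run):
1. the carton lies squared up in front of the middle lane (x of carton in the frame of rack below -0.08 m and y of carton in the frame of rack between -0.009 and 0.009 m and angle between the x axis of carton and the x axis of rack, either way round below 0.12 rad), for 0.05 s.
2. the carton, lying flat, is part way in the middle lane (x of carton in the frame of rack above -0.05 m and y of carton in the frame of rack between -0.009 and 0.009 m), for 0.05 s.
At the end, for the whole second after the job is handed in: The carton lies flat and still in the middle lane, its far end within 5 mm of the back stop, clear of both rails; the outer cartons, tape roll and charger are within 10 mm of where they stood (x of carton in the frame of rack above 0.069 m and y of carton in the frame of rack between -0.009 and 0.009 m and angle between the x axis of carton and the x axis of rack, either way round below 0.1 rad and height (world z) of carton below 0.005 m and angle between carton's own z axis and vertical below 0.05 rad and linear speed of carton below 0.01 m/s and distance of each of neighbour_a, neighbour_b, tape, charger from where it was at the start of the episode below 0.01 m); the robot touches nothing.
It fails at once if the carton touches a rail of the middle lane (contact force between carton and rail_1 above 0.05 N or contact force between carton and rail_2 above 0.05 N).
It fails at once if the carton is lifted more than 8 mm or tipped (height (world z) of carton above 0.008 m or angle between carton's own z axis and vertical above 0.15 rad).
It fails at once if a bystander (outer carton, tape roll, charger) is moved more than 10 mm (distance of any of neighbour_a, neighbour_b, tape, charger from where it was at the start of the episode above 0.01 m).
It also fails if it takes over 58 s, if anything falls off the work surface, if the arm or the gripper's body presses on something with over 40 N, if the wrist force passes 120 N, or if a joint passes its speed limit or range.

## Working session

There is one attempt and no reset: what is moved stays moved. The work goes in short steps, Python scripts to look and compute and a shell command to move; the robot and the scene stay as the last step left them, time stands still between calls to the robot, and variables do not carry over. Pictures are saved under pics/ and viewed, and the job is handed in when it is done.

```bash
mkdir -p pics; ls
python3 - <<'E'
from workcell import get_state, vision, silhouettes, tip_of
import cv2
s=get_state(); print(s)
for n in("top","side"):
    p=vision.read_camera(n); cv2.imwrite(f"pics/{n}0.png",p["pixels"][:,:,::-1]); print(n,p["mtx"],p["T"],p.keys())
    for l in("carton","rack","stop","rail_1","tape","charger"):
        try:
            r=silhouettes(p,l); print(l,[(round(d["confidence"],2),d["location"],int(d["mask"].sum())) for d in r])
        except Exception as e: print(l,e)
        try:
            r=tip_of(p,l); print('  tip',[(round(d["confidence"],2),d["location"]) for d in r])
        except Exception as e: print(l,e)
E
```

```text
pics
{'clock': 0.0, 'joint_pos': array([ 1.09442510e+00,  3.13996239e-01,  4.49601111e-02,  1.30358839e+00,
       -9.54312035e-06,  1.43124556e+00]), 'qvel': array([ 1.69025013e-05,  6.27575153e-04, -1.22677457e-03, -2.43854010e-03,
        1.48981064e-03, -1.99323992e-03]), 'tau': array([-4.50801999e-04, -4.80622315e+01,  2.98532706e+01,  1.92543631e-02,
        4.52744018e-05,  1.35347162e-05]), 'tcp_pos': array([0.18977687, 0.54223339, 0.23040352]), 'orientation': array([-2.72530568e-04,  1.67615207e-01,  9.85852071e-01, -8.72538496e-04]), 'wrist_force': array([ 0.12795702, -0.63537403,  0.63450303]), 'ft_torque': array([-0.01974924, -0.02370712,  0.00087905]), 'finger_gap': 0.08543307678199337}
top [[414.22705955   0.         320.02042038]
 [  0.         414.22705955 199.02664908]
 [  0.           0.           1.        ]] [[ 0.02542106  0.99804214 -0.05714598  0.51119757]
 [-0.99958739  0.02461255 -0.01480783 -0.09461872]
 [-0.01337233  0.05749883  0.99825601  1.20510443]
 [ 0.          0.          0.          1.        ]] dict_keys(['pixels', 'depth', 'mtx', 'T', 'shot'])
cart
[... 638 characters left out ...]
026  0.32328426]
 [-0.32452061 -0.58437942  0.74376547  0.71536853]
 [ 0.02086062  0.78170931  0.62329398  0.70189784]
 [ 0.          0.          0.          1.        ]] dict_keys(['pixels', 'depth', 'mtx', 'T', 'shot'])
carton [(0.97, [342.1, 194.6], 504)]
  tip [(0.72, [340.8, 199.5])]
rack [(0.94, [306.7, 266.1], 1200)]
  tip [(0.67, [312.9, 225.9]), (0.44, [337.9, 198.3])]
stop [(0.95, [304.3, 267.5], 987)]
  tip [(0.72, [306.3, 271.0])]
rail_1 [(0.63, [321.1, 235.0], 9)]
  tip [(0.45, [300.1, 224.0]), (0.43, [323.6, 229.5])]
tape [(0.84, [295.3, 187.4], 273), (0.24, [347.0, 156.7], 264)]
  tip [(0.54, [294.0, 193.1])]
charger [(0.81, [348.6, 154.8], 251)]
  tip [(0.75, [345.9, 160.9])]
```

Run:
```python
import cv2
for n,(x0,y0,w,h) in {"top":(200,120,240,160),"side":(240,120,160,160)}.items():
    im=cv2.imread(f"pics/{n}0.png")[y0:y0+h,x0:x0+w]; k=3 if n=="top" else 3.7
    cv2.imwrite(f"pics/{n}0z.png",cv2.resize(im,None,fx=k,fy=k,interpolation=cv2.INTER_CUBIC))
```

```text
(no output)
```

View pics/top0.png

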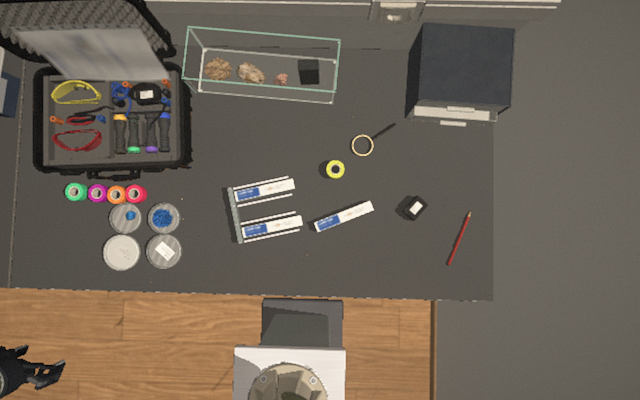

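View pics/top0z.png

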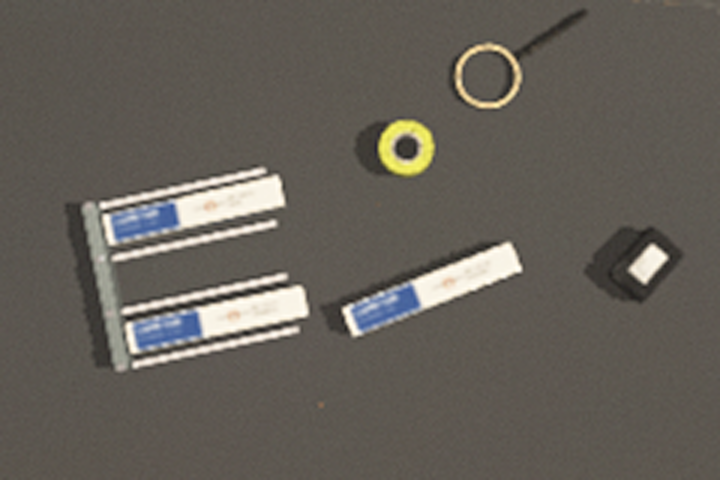

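View pics/side0z.png

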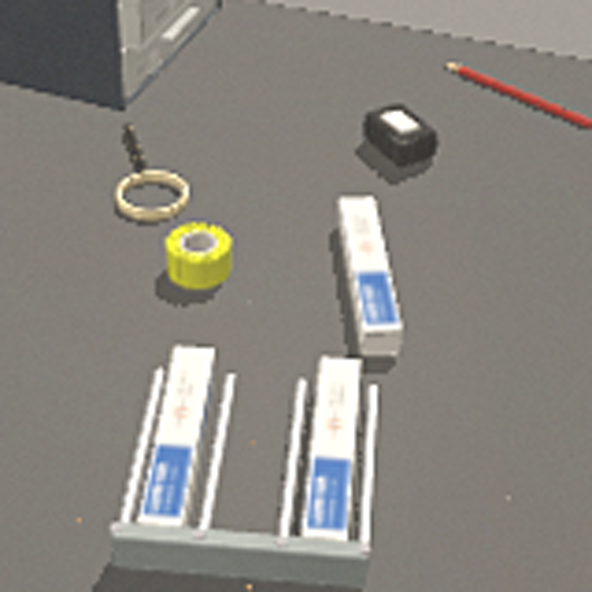

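The top view shows the rack on the left with its stop at about (237,215), mouth near (294,204). The loose carton is at (344,217), on the robot's side of the lane. The tape is at (335,169) and the charger at (413,207). Next I'll measure precisely on rectified plane maps.

```bash
cat > h.py <<'E'
import numpy as np, cv2
from workcell import get_state, vision
# world rectified map: col -> -y ; row -> -x ; 0.5mm/px
Y0,X0,S,W,H=0.20,0.66,0.0005,1000,560   # y from .20 to -.30, x from .66 to .38
def Hmap(p,z):
    T=np.array(p["T"]); K=np.array(p["mtx"]); R=T[:3,:3]; t=T[:3,3]
    D=np.diag([1,-1,-1.])
    A=K@D@R.T
    P=np.column_stack([A[:,0],A[:,1],A@(np.array([0,0,z])-t)])  # (x,y,1)->pix
    M=np.array([[0,-S,X0],[-S,0,Y0],[0,0,1]])  # (col,row,1)->(x,y,1)
    return P@M
def rect(p,z):
    return cv2.warpPerspective(p["pixels"],Hmap(p,z),(W,H),flags=cv2.INTER_CUBIC|cv2.WARP_INVERSE_MAP)
def w2(c,r): return np.array([X0-S*r,Y0-S*c])
def boxes(p,z,thr=140,name=None):
    im=rect(p,z); g=im.min(2); b=im.astype(int)
    m=((im.max(2)>thr)&((g>90)|((b[...,2]-b[...,0])>50)) & ~((b[...,0]-b[...,2])>60)).astype(np.uint8)
    m|=(((b[...,2]-b[...,0])>45)).astype(np.uint8)
    m=cv2.morphologyEx(m,cv2.MORPH_OPEN,np.ones((17,17)))
    n,l,st,ce=cv2.connectedComponentsWithStats(m); out=[]
    for i in range(1,n):
        if st[i,4]<6000: continue
        cnt=cv2.findContours((l==i).astype(np.uint8),cv2.RETR_EXTERNAL,cv2.CHAIN_APPROX_NONE)[0][0]
        (cc,rr),(a,bb),_=cv2.minAreaRect(cnt); box=cv2.boxPoints(((cc,rr),(a,bb),_))
        e=[box[1]-box[0],box[2]-box[1]]; e=max(e,key=np.linalg.norm)
        d=-np.array([S*e[1],S*e[0]]); d/=np.linalg.norm(d); d*=np.sign(d[1])
        out.append((w2(cc,rr),np.degrees(np.arctan2(d[1],d[0])),max(a,bb)*S,min(a,bb)*S))
    if name: cv2.imwrite(name,cv2.resize(im,None,fx=.8,fy=.8)[:,:,::-1])
    return out,im,m
E
python3 - <<'E'
from h import *
p=vision.read_camera("top")
o,im,m=boxes(p,.026,name="pics/r26.png")
for q in o: print(q)
cv2.imwrite("pics/m26.png",cv2.resize(m*255,None,fx=.8,fy=.8))
im=rect(p,.014); cv2.imwrite("pics/r14.png",cv2.resize(im,None,fx=.8,fy=.8)[:,:,::-1])
np.save("r14.npy",im)
d=p["depth"];print(d[217,343],d[250,330],d[215,238])
E
```

```text
(array([0.60148035, 0.08349568]), np.float32(104.52784), 0.17621124267578125, 0.032789058685302734)
(array([0.52734561, 0.1648534 ]), np.float32(13.553761), 0.1623361053466797, 0.013588403701782227)
(array([ 0.53199492, -0.14510828]), np.float32(113.01244), 0.17510494995117187, 0.0323532600402832)
(array([0.49846391, 0.0583898 ]), np.float32(103.473145), 0.17623654174804687, 0.032223506927490236)
1.1755294 1.1941391 1.1852838
```

View pics/r14.png

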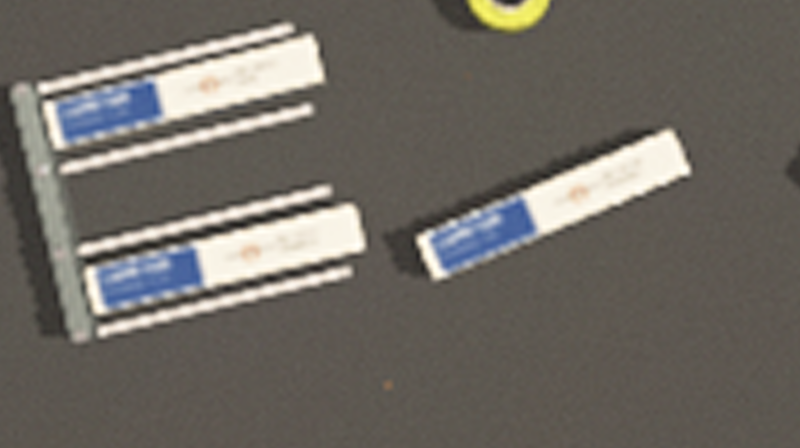

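View pics/m26.png

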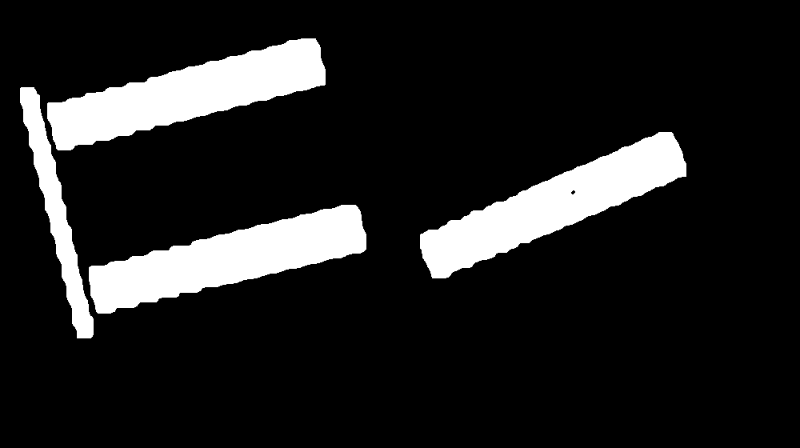

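Run:
```python
from h import *
from scipy.ndimage import map_coordinates
from scipy.signal import find_peaks
from scipy.optimize import minimize
im=np.load("r14.npy").astype(float).min(2)
# rack model: mouth origin (ox,oy), dir angle a ; sample at rack (u,v)
u=np.arange(0.005,0.15,.001)
def samp(U,V,ox,oy,a):
    c,s=np.cos(a),np.sin(a); x=ox+U*c-V*s; y=oy+U*s+V*c
    return map_coordinates(im,[(X0-x)/S,(Y0-y)/S],order=1)
vs=np.array([-.078,-.026,.026,.078])
def f(q):
    t=0
    for v in vs:
        for dv,w in((0,2),(.002,1),(-.002,1),(.005,-1),(-.005,-1),(.006,-1),(-.006,-1)):
            # skip carton sides
            t+=w*samp(u,v+dv,*q).mean()
    return -t
best=None
for a in np.radians([103,103.5,104,104.5]):
  for x in np.arange(.535,.575,.004):
    r=minimize(f,[x,-.0+.0,a],method="Nelder-Mead",options=dict(initial_simplex=[[x,-.015,a],[x+.003,-.015,a],[x,-.012,a],[x,-.015,a+.01]]))
    if best is None or r.fun<best.fun: best=r
print(best.x,np.degrees(best.x[2]),best.fun)
ox,oy,a=best.x
v=np.arange(-.09,.09,.0005)
pr=np.array([samp(u,k,*best.x).mean() for k in v]); pk=find_peaks(pr,prominence=15)[0]
print([(round(v[i]*1000,1),round(pr[i])) for i in pk])
uu=np.arange(-.06,.2,.0005)
for k in vs:
    q=samp(uu,k,*best.x); on=uu[q>(125)]; print(k, on.min(),on.max())
```

```text
[0.56622887 0.00251802 1.80983387] 103.69584225098379 -2170.2597842768046
[(np.float64(-78.0), 227), (np.float64(-67.0), 198), (np.float64(-42.5), 191), (np.float64(-26.0), 227), (np.float64(26.0), 227), (np.float64(40.5), 198), (np.float64(64.5), 194), (np.float64(78.0), 226)]
-0.078 -0.0044999999999999485 0.1765000000000002
-0.026 -0.0044999999999999485 0.1750000000000002
0.026 -0.0034999999999999476 0.1755000000000002
0.078 -0.058499999999999996 0.1755000000000002
```

```bash
cat >> h.py <<'E'
O=np.array([0.5662,0.0025]); A=np.radians(103.70)
EX=np.array([np.cos(A),np.sin(A)]); EY=np.array([-np.sin(A),np.cos(A)])
def r2w(u,v): return O+u*EX+v*EY
def w2r(xy): d=np.asarray(xy)-O; return d@EX,d@EY
def tool():
    from scipy.spatial.transform import Rotation as Ro
    s=get_state(); q=s["orientation"]; R=Ro.from_quat([q[1],q[2],q[3],q[0]]).as_matrix()
    return s,R
def go(u,v,z,yaw=None):
    """delta (tool cm) to rack u,v; yaw = wanted tool-y dir (deg, rack frame)"""
    s,R=tool(); w=np.array([*r2w(u,v),z]); d=R.T@(w-s["tcp_pos"])*100
    ty=np.degrees(np.arctan2(R[1,1],R[0,1]))-103.70
    t=w2r(s["tcp_pos"][:2])
    print("t",s["clock"],"tcp rack mm",np.round(np.array([*t,s["tcp_pos"][2]])*1000,1),"tilt",np.round(R[:,2],3),"tool-y rack deg",round(ty,2),"F",np.round(s["wrist_force"],1),"gap",round(s["finger_gap"]*1000,1))
    print("delta tool cm",np.round(d,2),"rz",None if yaw is None else round(-(yaw-ty),2))
def car():
    p=vision.read_camera("top"); o,_,_=boxes(p,.026)
    for c,a,l,w in o:
        u,v=w2r(c); print("box rack mm",round(u*1000,1),round(v*1000,1),"yaw",round(float(a)-103.70,2),"LW",round(l*1000),round(w*1000))
    return p
E
python3 -m inch '[[-2.64,-2.98,0,0,0,0,4],[-2.64,-2.98,0,0,0,0,4],[-2.64,-2.98,0,0,0,0,4],[-2.64,-2.98,0,0,0,0,4],[-2.64,-2.98,0,0,0,0,4]]'
python3 -m inch '[[-2.64,-2.98,0,0,0,0,4],[-2.64,-2.98,0,0,0,0,4],[-2.64,-2.98,0,0,0,0,4],[-2.64,-2.98,0,0,0,0,4],[-2.64,-2.98,0,0,0,0,4]]'
python3 -c "
from h import *
go(-.135,.125,.05,0); car()"
```

```text
clock: 1.85
tcp_pos: [0.2657, 0.3571, 0.2314]
orientation: [0.0, 0.167, 0.986, 0.0]
wrist_force: [0.9, -0.0, 1.2]
finger_gap: 0.0398
clock: 2.35
tcp_pos: [0.3411, 0.1728, 0.2316]
orientation: [0.0, 0.167, 0.986, 0.0]
wrist_force: [1.8, 0.5, 0.7]
finger_gap: 0.0401
t 2.35 tcp rack mm [218.8 178.4 231.6] tilt [ 0.001  0.    -1.   ] tool-y rack deg -32.98 F [1.8 0.5 0.7] gap 40.1
delta tool cm [-23.72 -26.78  18.16] rz -32.98
box rack mm 70.4 -53.4 yaw 0.83 LW 176 33
box rack mm 166.8 -0.7 yaw -90.07 LW 162 14
box rack mm -135.3 68.1 yaw 9.24 LW 175 32
box rack mm 70.4 52.6 yaw -0.17 LW 176 32
```

```bash
python3 -m inch '[[-2.64,-2.98,0,0,0,0,4],[-2.64,-2.98,0,0,0,0,4],[-2.64,-2.98,0,0,0,0,4],[-2.64,-2.98,0,0,0,0,4],[-2.64,-2.98,0,0,0,0,4]]'
python3 -m inch '[[-2.64,-2.98,0,0,0,0,4],[-2.64,-2.98,0,0,0,0,4],[-2.64,-2.98,0,0,0,0,4],[-2.64,-2.98,0,0,0,0,4],[0,0,0,0,0,-8,4]]'
python3 -m inch '[[0,0,0,0,0,-8,4],[0,0,0,0,0,-8,4],[0,0,0,0,0,-8,4],[0,0,0,0,0,-1,4],[0,0,0,0,0,0,4]]'
python3 -c "
from h import *
go(-.135,.125,.05,0)"
```

```text
clock: 2.9
tcp_pos: [0.4165, -0.0116, 0.2316]
orientation: [0.0, 0.168, 0.986, 0.0]
wrist_force: [0.7, 0.0, 0.7]
finger_gap: 0.0405
clock: 3.4
tcp_pos: [0.4782, -0.1618, 0.2308]
orientation: [0.001, 0.099, 0.995, -0.001]
wrist_force: [-0.4, 1.8, 0.2]
finger_gap: 0.0401
clock: 3.9
tcp_pos: [0.4764, -0.1574, 0.2313]
orientation: [0.0, -0.118, 0.993, 0.0]
wrist_force: [0.0, 0.1, 0.2]
finger_gap: 0.0401
t 3.9 tcp rack mm [-134.1  125.1  231.3] tilt [ 0.  0. -1.] tool-y rack deg -0.14 F [0.  0.1 0.2] gap 40.1
delta tool cm [-1.000e-02 -9.000e-02  1.813e+01] rz -0.14
```

```bash
python3 -m inch '[[0,0,4,0,0,0,4],[0,0,4,0,0,0,4],[0,0,4,0,0,0,4],[0,0,4,0,0,0,4],[0,0,0,0,0,0,4]]'
python3 -m inch '[[0,0,3,0,0,0,4],[0,0,2,0,0,0,4],[0,0,1.1,0,0,0,4],[0,0,0.4,0,0,0,4],[0,0,0,0,0,0,4]]'
python3 - <<'E'
from h import *
go(-.135,.0255,.004,0)
p=vision.read_camera("side"); cv2.imwrite("pics/s1.png",cv2.resize(p["pixels"][80:280,220:460,::-1],None,fx=3,fy=3))
E
```

```text
clock: 4.4
tcp_pos: [0.4723, -0.1553, 0.0667]
orientation: [-0.004, -0.118, 0.993, 0.003]
wrist_force: [-1.5, 0.6, 0.0]
finger_gap: 0.0398
clock: 4.9
tcp_pos: [0.477, -0.1577, 0.0071]
orientation: [0.0, -0.119, 0.993, -0.0]
wrist_force: [0.1, 0.8, -0.2]
finger_gap: 0.0397
t 4.9 tcp rack mm [-134.5  124.6    7.1] tilt [ 0.001 -0.    -1.   ] tool-y rack deg -0.02 F [ 0.1  0.8 -0.2] gap 39.7
delta tool cm [-9.91 -0.04  0.32] rz -0.02
```

View pics/s1.png

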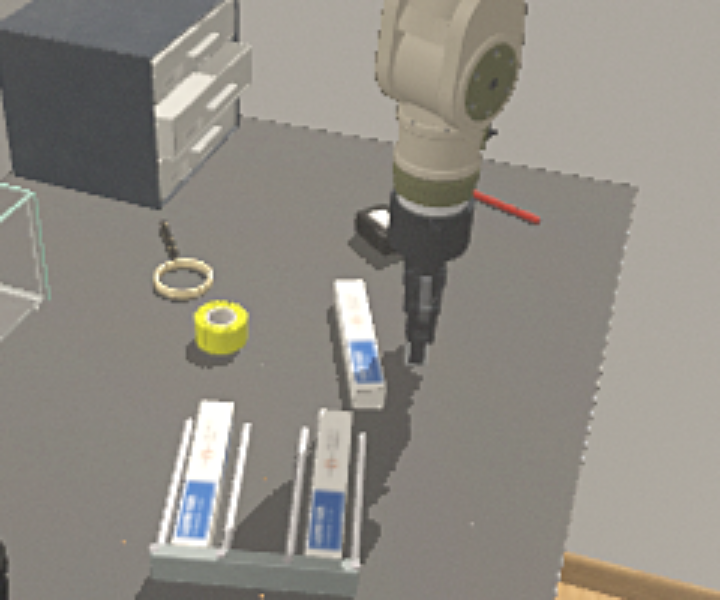

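```bash
python3 -m inch '[[-0.5,0,0.3,0,0,0,4],[-0.6,0,0,0,0,0,4],[-0.6,0,0,0,0,0,4],[-0.6,0,0,0,0,0,4],[-0.6,0,0,0,0,0,4]]'
python3 -m inch '[[-0.6,0,0,0,0,0,4],[-0.6,0,0,0,0,0,4],[-0.6,0,0,0,0,0,4],[-0.6,0,0,0,0,0,4],[0,0,0,0,0,0,4]]'
python3 - <<'E'
from h import *
go(-.135,.0255,.004,0)
p=car();cv2.imwrite("pics/t2.png",cv2.resize(p["pixels"][120:280,200:440,::-1],None,fx=3,fy=3))
p=vision.read_camera("side"); cv2.imwrite("pics/s2.png",cv2.resize(p["pixels"][80:280,220:460,::-1],None,fx=3,fy=3))
E
```

```text
clock: 5.45
tcp_pos: [0.505, -0.1504, 0.0034]
orientation: [-0.0, -0.119, 0.993, -0.0]
wrist_force: [-1.9, -0.2, 2.2]
finger_gap: 0.0404
clock: 5.95
tcp_pos: [0.5293, -0.1448, 0.0034]
orientation: [0.001, -0.12, 0.993, -0.0]
wrist_force: [-0.1, 0.3, -0.2]
finger_gap: 0.0402
t 5.95 tcp rack mm [-134.4   70.8    3.4] tilt [ 0.002 -0.    -1.   ] tool-y rack deg 0.03 F [-0.1  0.3 -0.2] gap 40.2
delta tool cm [-4.53 -0.06 -0.06] rz 0.03
box rack mm 33.3 -54.0 yaw 0.62 LW 102 32
box rack mm -133.7 123.7 yaw 53.98 LW 275 160
box rack mm 71.5 53.3 yaw -0.46 LW 173 31
```

View pics/t2.png

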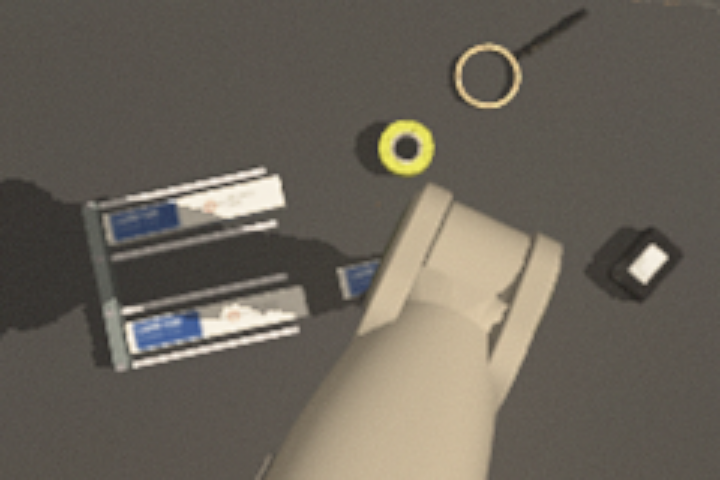

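View pics/s2.png

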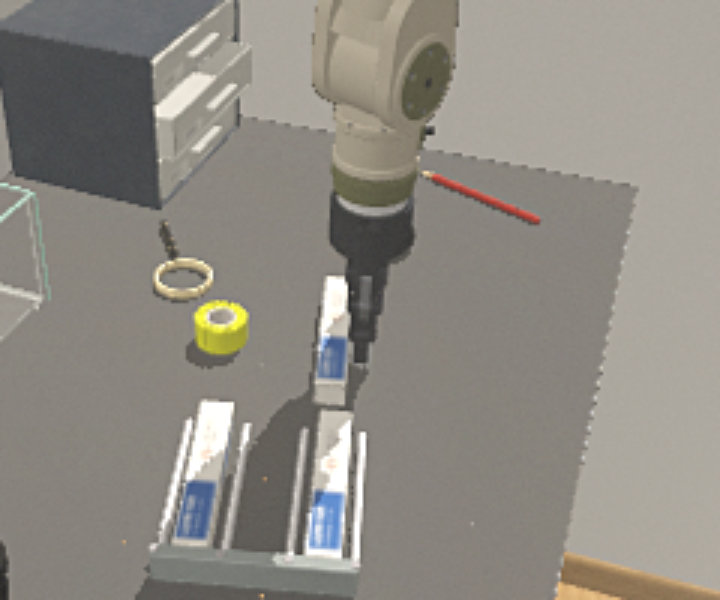

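```bash
python3 -m inch '[[-0.6,0,0,0,0,0,4],[-0.6,0,0,0,0,0,4],[-0.6,0,0,0,0,0,4],[-0.6,0,0,0,0,0,4],[-0.6,0,0,0,0,0,4]]'
python3 -m inch '[[-0.4,0,0,0,0,0,4],[-0.3,0,0,0,0,0,4],[-0.3,0,0,0,0,0,4],[-0.1,0,0,0,0,0,4],[0,0,0,0,0,0,4]]'
python3 - <<'E'
from h import *
go(-.135,.0255,.004,0)
E
python3 -m inch '[[2,0,0,0,0,0,4],[4,0,0,0,0,0,4],[4,0,-3,0,0,0,4],[4,0,-3,0,0,0,4],[0,-3,-3,0,0,0,4]]'
python3 -m inch '[[0,-4,-3,0,0,0,4],[2,-4,0,0,0,0,4],[2,-4,0,0,0,0,3],[2,-4,0,0,0,0,2],[0,0,0,0,0,0,0.4]]'
python3 - <<'E'
from h import *
go(-.26,.0,.1,90)
p=car();cv2.imwrite("pics/t3.png",cv2.resize(p["pixels"][120:280,200:440,::-1],None,fx=3,fy=3))
E
```

```text
clock: 6.55
tcp_pos: [0.5576, -0.1376, 0.0032]
orientation: [0.0, -0.119, 0.993, 0.0]
wrist_force: [-0.7, 0.2, -0.2]
finger_gap: 0.0398
clock: 7.05
tcp_pos: [0.568, -0.1351, 0.0033]
orientation: [0.0, -0.119, 0.993, 0.0]
wrist_force: [-0.1, -0.1, 0.6]
finger_gap: 0.0398
t 7.05 tcp rack mm [-134.1   30.8    3.3] tilt [ 0.001  0.    -1.   ] tool-y rack deg 0.01 F [-0.1 -0.1  0.6] gap 39.8
delta tool cm [-0.53 -0.09 -0.07] rz 0.01
clock: 7.55
tcp_pos: [0.4288, -0.1917, 0.0912]
orientation: [-0.005, -0.12, 0.993, 0.005]
wrist_force: [1.9, -0.7, -0.4]
finger_gap: 0.0403
clock: 8.05
tcp_pos: [0.4178, -0.3729, 0.1237]
orientation: [0.001, -0.116, 0.993, -0.002]
wrist_force: [0.3, -0.3, -0.0]
finger_gap: 0.0068
t 8.05 tcp rack mm [-329.6  233.1  123.7] tilt [ 0.002 -0.004 -1.   ] tool-y rack deg -0.33 F [ 0.3 -0.3 -0. ] gap 6.8
delta tool cm [-23.27   7.1    2.37] rz -90.33
box rack mm 70.4 -53.5 yaw 0.83 LW 176 33
box rack mm -138.2 5.2 yaw 0.16 LW 175 33
box rack mm 33.3 51.7 yaw -0.16 LW 102 30
```

View pics/t3.png

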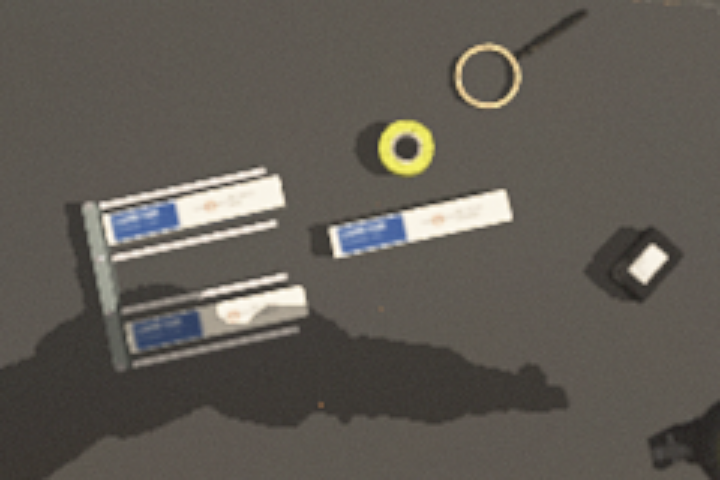

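```bash
python3 -m inch '[[-3.5,3.8,0,0,0,0,4],[-3.5,3.8,0,0,0,0,4],[-3.5,3.8,0,0,0,0,4],[-3.5,3.8,0,0,0,0,4],[-3.5,3.8,0,0,0,0,4]]'
python3 -m inch '[[0,0,3,0,0,0,4],[0,0,3,0,0,0,4],[0,0,3,0,0,0,4],[0,0,2,0,0,0,4],[0,0,0,0,0,0,4]]'
python3 - <<'E'
from h import *
go(-.138,.0255,.004,0)
E
```

```text
clock: 8.6
tcp_pos: [0.5397, -0.145, 0.1235]
orientation: [0.0, -0.12, 0.993, 0.0]
wrist_force: [1.0, -0.7, -0.5]
finger_gap: 0.04
clock: 9.1
tcp_pos: [0.5364, -0.1456, 0.0104]
orientation: [-0.003, -0.12, 0.993, 0.002]
wrist_force: [-1.1, 1.0, 0.7]
finger_gap: 0.0399
t 9.1 tcp rack mm [-136.9   64.    10.4] tilt [-0.006  0.003 -1.   ] tool-y rack deg 0.1 F [-1.1  1.   0.7] gap 39.9
delta tool cm [-3.85 -0.12  0.63] rz 0.1
```

```bash
python3 -m inch '[[-1,0,0,0,0,0,4],[-0.6,0,0.3,0,0,0,4],[0,0,0,0,0,0,4]]'
python3 - <<'E'
from h import *
go(-.138,.0255,.004,0)
E
```

```text
clock: 9.4
tcp_pos: [0.5573, -0.1447, 0.0116]
orientation: [0.002, -0.12, 0.993, -0.001]
wrist_force: [0.9, 0.3, -0.5]
finger_gap: 0.0405
t 9.4 tcp rack mm [-140.9   43.5   11.6] tilt [ 0.003 -0.001 -1.   ] tool-y rack deg 0.05 F [ 0.9  0.3 -0.5] gap 40.5
delta tool cm [-1.8   0.29  0.77] rz 0.05
```

```bash
python3 -m inch '[[-0.5,0.2,0.7,0,0,0,4],[-0.4,0,0,0,0,0,4],[-0.3,0,0,0,0,0,4],[-0.3,0,0,0,0,0,4],[0,0,0,0,0,0,4]]'
python3 - <<'E'
from h import *
go(-.138,.0255,.004,0)
E
```

```text
clock: 9.9
tcp_pos: [0.5694, -0.1391, 0.0033]
orientation: [0.0, -0.119, 0.993, -0.0]
wrist_force: [-0.2, -0.4, 0.3]
finger_gap: 0.0401
t 9.9 tcp rack mm [-138.3   30.4    3.3] tilt [ 0.  0. -1.] tool-y rack deg 0.01 F [-0.2 -0.4  0.3] gap 40.1
delta tool cm [-0.49  0.03 -0.07] rz 0.01
```

Nudge the last 5 mm, then retreat up and behind the carton, turning 90°.

```bash
python3 -m inch '[[-0.2,0,0,0,0,0,4],[-0.2,0,0,0,0,0,4],[-0.1,0,0,0,0,0,4],[0,0,0,0,0,0,4],[1.5,0,0,0,0,0,4]]'
python3 -m inch '[[3,0,0,0,0,0,4],[2,0,-3,0,0,0,4],[0,0,-4,0,0,0,4],[0,-4,-3,0,0,0,3],[0,-4,0,0,0,0,2]]'
python3 -m inch '[[0,-4,0,0,0,0,1],[0,-4,0,0,0,0,0.3],[0,0,0,0,0,-8.5,0.3],[0,0,0,0,0,-8.5,0.3],[0,0,0,0,0,-8.5,0.3]]'
python3 - <<'E'
from h import *
go(-.26,.0,.1,90)
p=car();cv2.imwrite("pics/t4.png",cv2.resize(p["pixels"][120:280,200:440,::-1],None,fx=3,fy=3))
print(get_state()["joint_pos"])
E
```

```text
clock: 10.4
tcp_pos: [0.5613, -0.1415, 0.0036]
orientation: [0.001, -0.12, 0.993, -0.0]
wrist_force: [0.1, 0.1, -0.1]
finger_gap: 0.0402
clock: 10.9
tcp_pos: [0.5331, -0.2328, 0.1089]
orientation: [0.004, -0.12, 0.993, -0.003]
wrist_force: [1.5, -0.3, 0.4]
finger_gap: 0.0205
clock: 11.4
tcp_pos: [0.5488, -0.3094, 0.103]
orientation: [0.0, -0.338, 0.941, 0.0]
wrist_force: [0.5, 0.4, -0.2]
finger_gap: 0.0029
t 11.4 tcp rack mm [-298.9   90.7  103. ] tilt [ 0.001  0.    -1.   ] tool-y rack deg 25.81 F [ 0.5  0.4 -0.2] gap 2.9
delta tool cm [-9.86 -0.45  0.31] rz -64.19
box rack mm 34.3 -54.2 yaw 0.43 LW 99 28
box rack mm -175.4 -0.3 yaw -0.16 LW 101 32
box rack mm 70.3 52.6 yaw -0.17 LW 176 32
[-6.40548989e-01  4.79735033e-01 -2.49956222e-02  1.06564328e+00
  5.10235300e-04 -1.33580116e+00]
```

View pics/t4.png

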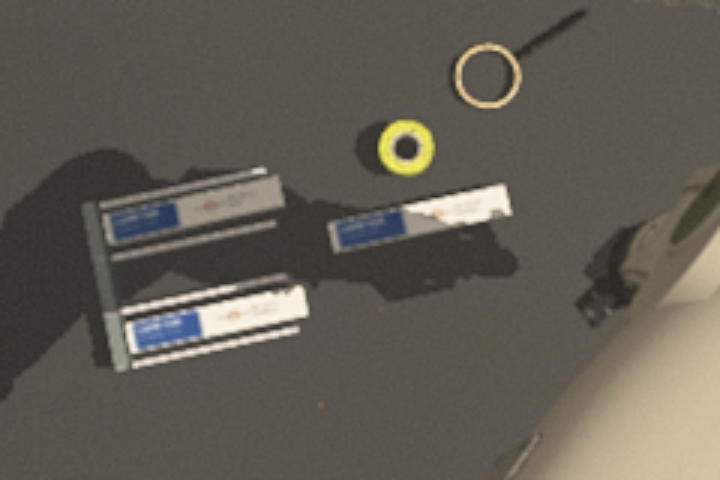

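```bash
python3 -m inch '[[0,0,0,0,0,-8,0.3],[0,0,0,0,0,-8,0.3],[0,0,0,0,0,-8,0.3],[0,0,0,0,0,-8,0.3],[0,0,0,0,0,-8,0.3]]'
python3 -m inch '[[0,0,0,0,0,-8,0.3],[0,0,0,0,0,-8,0.3],[0,0,0,0,0,-8.2,0.3],[0,0,0,0,0,0,0.3],[0,0,0,0,0,0,0.3]]'
python3 - <<'E'
from h import *
go(-.25,.0,.004,90)
E
```

```text
clock: 11.95
tcp_pos: [0.549, -0.3087, 0.1033]
orientation: [0.0, -0.639, 0.77, -0.0]
wrist_force: [-0.6, -0.0, 1.0]
finger_gap: 0.0032
clock: 12.45
tcp_pos: [0.5488, -0.3087, 0.1033]
orientation: [-0.0, 0.783, -0.622, 0.0]
wrist_force: [0.4, 0.6, -0.0]
finger_gap: 0.0034
t 12.45 tcp rack mm [-298.2   90.6  103.3] tilt [ 0.  0. -1.] tool-y rack deg -270.56 F [ 0.4  0.6 -0. ] gap 3.4
delta tool cm [-4.91 -9.01  9.94] rz -360.56
```

```bash
python3 -m inch '[[0,-3,0,0,0,-0.5,0.3],[-1.5,-3,0,0,0,0,0.3],[-1.5,-3,0,0,0,0,0.3],[-1.6,0,0,0,0,0,0.3],[0,0,0,0,0,0,0.3]]'
python3 -m inch '[[0,0,3,0,0,0,0.3],[0,0,3,0,0,0,0.3],[0,0,2.5,0,0,0,0.3],[0,0,1.4,0,0,0,0.3],[0,0,0,0,0,0,0.3]]'
python3 - <<'E'
from h import *
go(-.235,.0,.004,90)
p=car();cv2.imwrite("pics/t5.png",cv2.resize(p["pixels"][120:280,200:440,::-1],None,fx=3,fy=3))
p=vision.read_camera("side"); cv2.imwrite("pics/s5.png",cv2.resize(p["pixels"][80:280,220:460,::-1],None,fx=3,fy=3))
E
```

```text
clock: 12.95
tcp_pos: [0.6252, -0.2403, 0.1029]
orientation: [-0.0, 0.787, -0.616, -0.001]
wrist_force: [0.4, 0.7, -0.3]
finger_gap: 0.0032
clock: 13.45
tcp_pos: [0.6237, -0.243, 0.0025]
orientation: [0.0, 0.787, -0.617, -0.001]
wrist_force: [-0.1, 0.4, -0.0]
finger_gap: 0.003
t 13.45 tcp rack mm [-252.1    2.3    2.5] tilt [-0.002  0.001 -1.   ] tool-y rack deg -269.92 F [-0.1  0.4 -0. ] gap 3.0
delta tool cm [-1.71 -0.23 -0.15] rz -359.92
box rack mm -184.4 92.2 yaw -283.7 LW 280 202
box rack mm 34.6 -53.0 yaw 0.47 LW 99 30
box rack mm -118.8 0.4 yaw -0.16 LW 135 31
box rack mm 70.3 52.7 yaw -0.09 LW 175 32
```

View pics/t5.png

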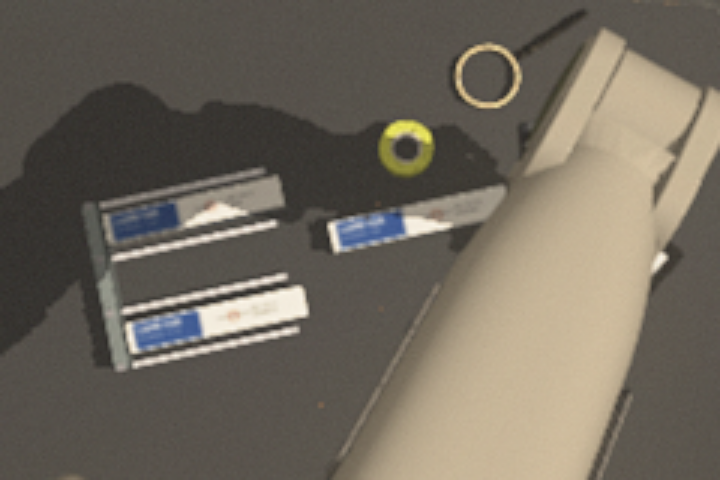

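View pics/s5.png

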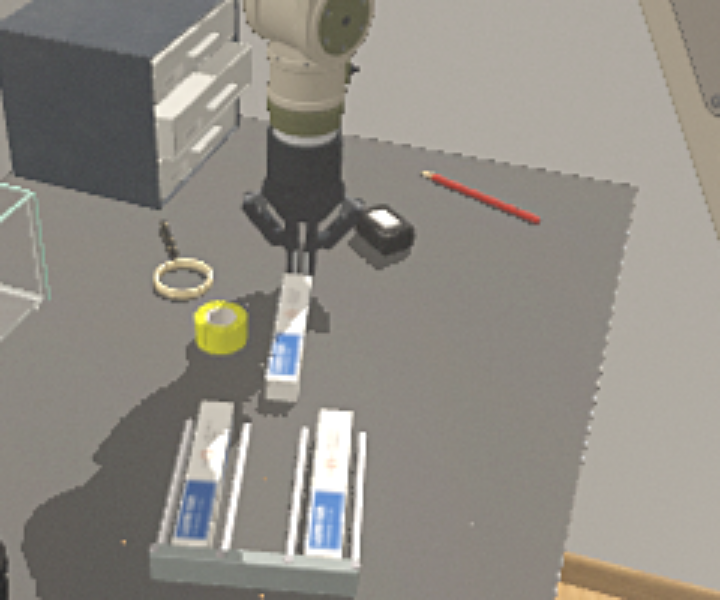

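```bash
python3 -m inch '[[0,-0.2,-0.3,0,0,0,0.3],[-0.6,0,0,0,0,0,0.3],[-0.6,0,0,0,0,0,0.3],[-0.5,0,0,0,0,0,0.3],[-0.5,0,0,0,0,0,0.3]]'
python3 -m inch '[[-0.6,0,0,0,0,0,0.3],[-0.6,0,0,0,0,0,0.3],[-0.6,0,0,0,0,0,0.3],[-0.5,0,0,0,0,0,0.3],[0,0,0,0,0,0,0.3]]'
python3 - <<'E'
from h import *
go(-.023,.0,.005,90)
p=car();cv2.imwrite("pics/t6.png",cv2.resize(p["pixels"][120:280,200:440,::-1],None,fx=3,fy=3))
E
```

```text
clock: 14.05
tcp_pos: [0.622, -0.2207, 0.0079]
orientation: [0.0, 0.788, -0.616, 0.001]
wrist_force: [0.2, -1.5, 1.0]
finger_gap: 0.003
clock: 14.55
tcp_pos: [0.6156, -0.1973, 0.0071]
orientation: [-0.0, 0.788, -0.616, -0.001]
wrist_force: [-0.3, 0.0, 0.7]
finger_gap: 0.0033
t 14.55 tcp rack mm [-205.8   -0.7    7.1] tilt [-0.001  0.001 -1.   ] tool-y rack deg -269.75 F [-0.3  0.   0.7] gap 3.3
delta tool cm [-1.828e+01 -1.000e-02  2.300e-01] rz -359.75
box rack mm -171.8 95.3 yaw 58.58 LW 342 196
box rack mm 58.9 -52.5 yaw 0.47 LW 148 30
box rack mm -84.3 1.1 yaw -0.46 LW 125 32
box rack mm 70.2 52.6 yaw -0.19 LW 176 32
```

View pics/t6.png

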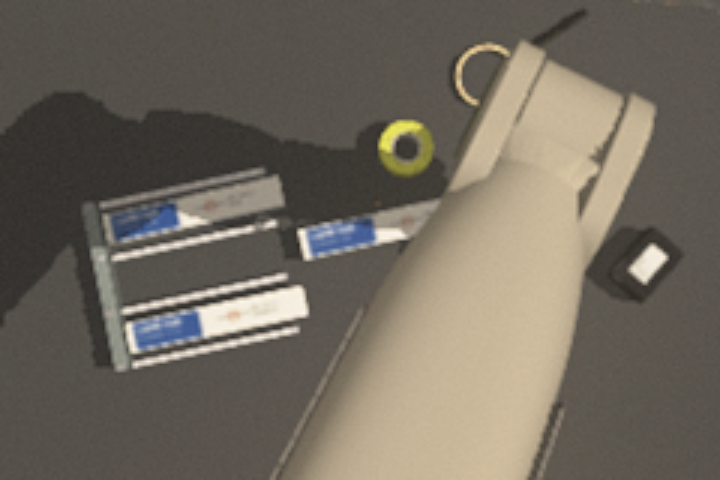

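```bash
python3 -m inch '[[-0.5,0,0.1,0,0,0,0.3],[-0.6,0,0.1,0,0,0,0.3],[-0.6,0,0,0,0,0,0.3],[-0.6,0,0,0,0,0,0.3],[-0.6,0,0,0,0,0,0.3]]'
python3 -m inch '[[-0.6,0,0,0,0,0,0.3],[-0.6,0,0,0,0,0,0.3],[-0.5,0,0,0,0,0,0.3],[-0.4,0,0,0,0,0,0.3],[0,0,0,0,0,0,0.3]]'
python3 - <<'E'
from h import *
go(-.023,.0,.005,90)
p=car();cv2.imwrite("pics/t7.png",cv2.resize(p["pixels"][120:280,200:440,::-1],None,fx=3,fy=3))
E
```

```text
clock: 15.1
tcp_pos: [0.6088, -0.1696, 0.0051]
orientation: [-0.0, 0.788, -0.616, -0.0]
wrist_force: [0.7, -1.2, 1.1]
finger_gap: 0.0029
clock: 15.6
tcp_pos: [0.6037, -0.149, 0.0051]
orientation: [-0.0, 0.788, -0.616, -0.001]
wrist_force: [-0.6, -0.7, -0.5]
finger_gap: 0.0026
t 15.6 tcp rack mm [-156.1   -0.5    5.1] tilt [-0.001  0.001 -1.   ] tool-y rack deg -269.75 F [-0.6 -0.7 -0.5] gap 2.6
delta tool cm [-1.331e+01 -1.000e-02  2.000e-02] rz -359.75
box rack mm -114.0 75.1 yaw 60.07 LW 347 193
box rack mm 34.2 -54.2 yaw 0.34 LW 99 28
box rack mm -25.5 1.1 yaw -0.2 LW 108 31
box rack mm 70.3 52.5 yaw -0.29 LW 176 32
```

View pics/t7.png

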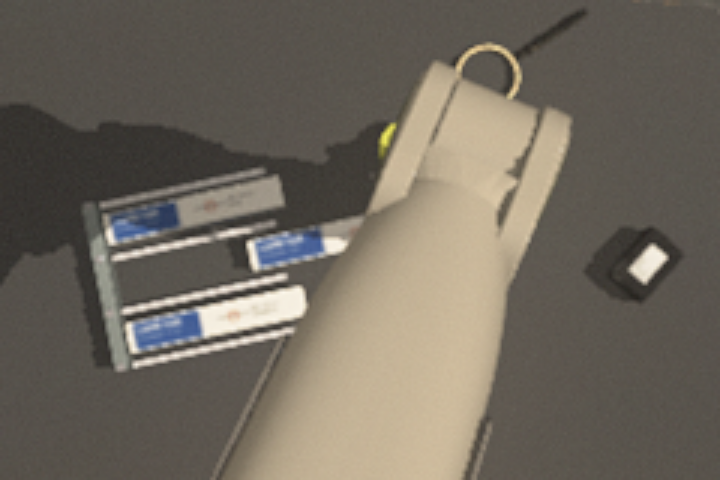

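```bash
python3 -m inch '[[-0.5,0,0,0,0,0,0.3],[-0.6,0,0,0,0,0,0.3],[-0.6,0,0,0,0,0,0.3],[-0.6,0,0,0,0,0,0.3],[-0.6,0,0,0,0,0,0.3]]'
python3 -m inch '[[-0.6,0,0,0,0,0,0.3],[-0.6,0,0,0,0,0,0.3],[-0.5,0,0,0,0,0,0.3],[-0.4,0,0,0,0,0,0.3],[0,0,0,0,0,0,0.3]]'
python3 - <<'E'
from h import *
go(-.023,.0,.005,90)
p=car();cv2.imwrite("pics/t8.png",cv2.resize(p["pixels"][120:280,200:440,::-1],None,fx=3,fy=3))
p=vision.read_camera("side"); cv2.imwrite("pics/s8.png",cv2.resize(p["pixels"][80:280,220:460,::-1],None,fx=3,fy=3))
E
```

```text
clock: 16.15
tcp_pos: [0.5969, -0.1212, 0.0053]
orientation: [-0.0, 0.788, -0.616, -0.0]
wrist_force: [0.5, -0.7, 0.1]
finger_gap: 0.003
clock: 16.65
tcp_pos: [0.5919, -0.1007, 0.0053]
orientation: [-0.0, 0.788, -0.616, -0.0]
wrist_force: [-0.6, -0.5, -0.4]
finger_gap: 0.003
t 16.65 tcp rack mm [-106.4   -0.5    5.3] tilt [-0.  0. -1.] tool-y rack deg -269.76 F [-0.6 -0.5 -0.4] gap 3.0
delta tool cm [-8.34  0.02  0.04] rz -359.76
box rack mm -49.2 59.4 yaw 62.57 LW 334 192
box rack mm 34.2 -54.2 yaw 0.34 LW 99 28
box rack mm 39.2 1.1 yaw -0.13 LW 78 31
box rack mm 98.5 52.8 yaw 0.34 LW 120 32
```

View pics/t8.png

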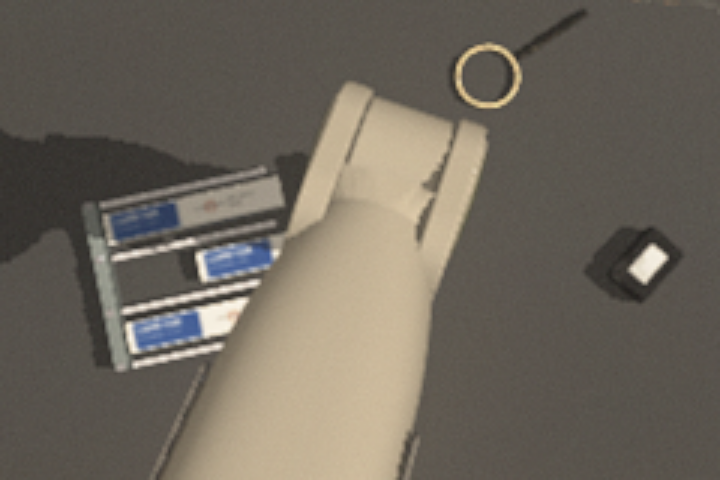

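View pics/s8.png

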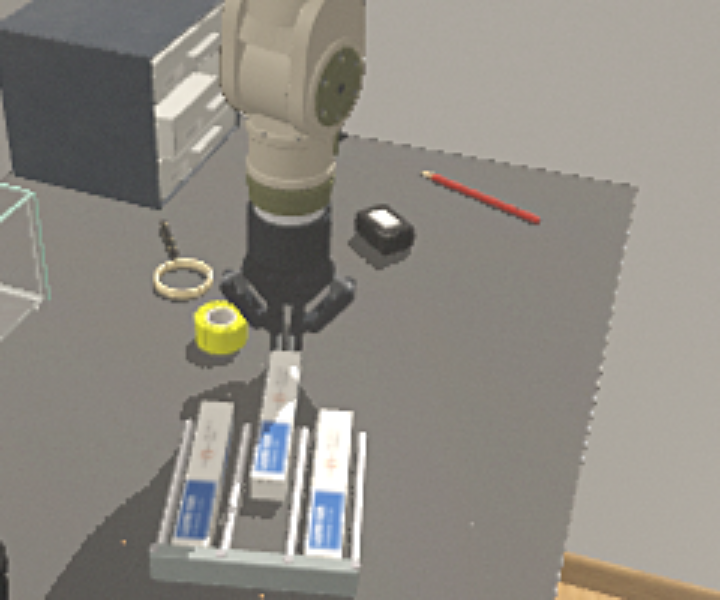

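```bash
python3 -m inch '[[-0.5,0,0,0,0,0,0.3],[-0.6,0,0,0,0,0,0.3],[-0.6,0,0,0,0,0,0.3],[-0.6,0,0,0,0,0,0.3],[-0.6,0,0,0,0,0,0.3]]'
python3 -m inch '[[-0.6,0,0,0,0,0,0.3],[-0.6,0,0,0,0,0,0.3],[-0.5,0,0,0,0,0,0.3],[-0.4,0,0,0,0,0,0.3],[0,0,0,0,0,0,0.3]]'
python3 - <<'E'
from h import *
go(-.023,.0,.005,90)
p=car();cv2.imwrite("pics/t9.png",cv2.resize(p["pixels"][120:280,200:440,::-1],None,fx=3,fy=3))
p=vision.read_camera("side"); cv2.imwrite("pics/s9.png",cv2.resize(p["pixels"][160:280,240:400,::-1],None,fx=4,fy=4))
E
```

```text
clock: 17.25
tcp_pos: [0.5851, -0.0728, 0.0054]
orientation: [-0.0, 0.788, -0.616, 0.0]
wrist_force: [0.5, -1.8, 0.3]
finger_gap: 0.003
clock: 17.75
tcp_pos: [0.5798, -0.0521, 0.0052]
orientation: [-0.0, 0.788, -0.616, -0.0]
wrist_force: [-0.6, 0.4, -0.1]
finger_gap: 0.0031
t 17.75 tcp rack mm [-56.2  -0.2   5.2] tilt [-0.     0.001 -1.   ] tool-y rack deg -269.75 F [-0.6  0.4 -0.1] gap 3.1
delta tool cm [-3.32  0.01  0.03] rz -359.75
box rack mm 17.0 43.2 yaw 67.5 LW 314 203
```

View pics/s9.png

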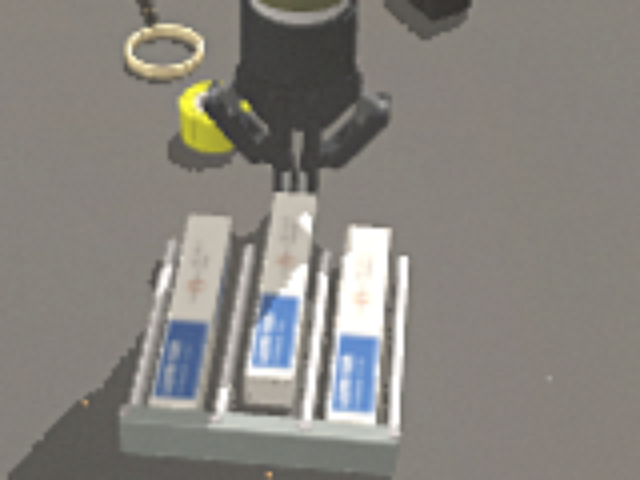

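View pics/t9.png

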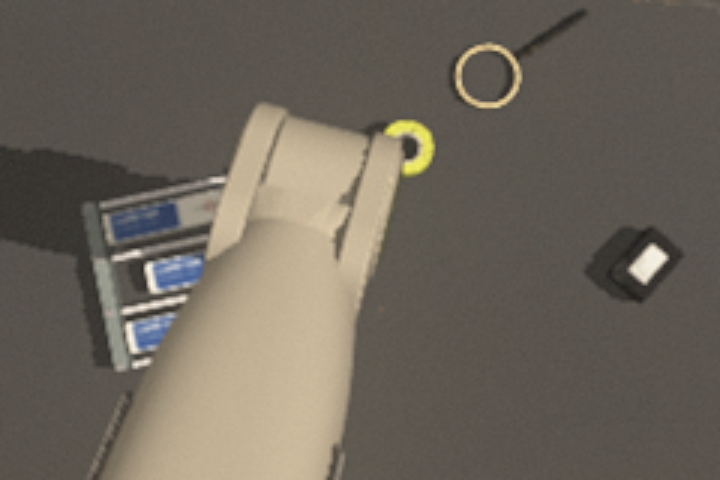

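```bash
python3 -m inch '[[-0.5,0,0,0,0,0,0.3],[-0.6,0,0,0,0,0,0.3],[-0.6,0,0,0,0,0,0.3],[-0.5,0,0,0,0,0,0.3],[-0.2,0,0,0,0,0,0.3]]'
python3 -m inch '[[-0.1,0,0,0,0,0,0.3],[-0.1,0,0,0,0,0,0.3],[-0.1,0,0,0,0,0,0.3],[-0.1,0,0,0,0,0,0.3]]'
python3 - <<'E'
from h import *
go(-.023,.0,.005,90)
E
```

```text
clock: 18.35
tcp_pos: [0.5739, -0.0289, 0.0052]
orientation: [0.0, 0.788, -0.616, -0.0]
wrist_force: [-0.1, -1.6, -0.9]
finger_gap: 0.0029
clock: 18.75
tcp_pos: [0.5734, -0.0259, 0.0053]
orientation: [-0.0, 0.787, -0.616, 0.0]
wrist_force: [1.0, -1.2, -0.2]
finger_gap: 0.0029
t 18.75 tcp rack mm [-29.3  -0.3   5.3] tilt [ 0. -0. -1.] tool-y rack deg -269.81 F [ 1.  -1.2 -0.2] gap 2.9
delta tool cm [-0.63  0.03  0.03] rz -359.81
```

```bash
python3 -m inch '[[-0.1,0,0,0,0,0,0.3],[-0.1,0,0,0,0,0,0.3]]'
python3 -m inch '[[-0.1,0,0,0,0,0,0.3]]'
python3 -m inch '[[-0.1,0,0,0,0,0,0.3]]'
python3 - <<'E'
from h import *
go(-.023,.0,.005,90)
p=vision.read_camera("side"); cv2.imwrite("pics/s10.png",cv2.resize(p["pixels"][160:280,240:400,::-1],None,fx=4,fy=4))
E
```

```text
clock: 18.95
tcp_pos: [0.5729, -0.0238, 0.0053]
orientation: [-0.0, 0.787, -0.616, 0.0]
wrist_force: [-1.0, -0.9, -0.4]
finger_gap: 0.0029
clock: 19.05
tcp_pos: [0.5726, -0.0228, 0.0053]
orientation: [-0.0, 0.787, -0.616, 0.0]
wrist_force: [0.3, -0.1, 0.5]
finger_gap: 0.0031
clock: 19.15
tcp_pos: [0.5724, -0.0218, 0.0053]
orientation: [-0.0, 0.787, -0.616, 0.0]
wrist_force: [0.5, -0.7, -0.5]
finger_gap: 0.003
t 19.15 tcp rack mm [-25.1  -0.3   5.3] tilt [ 0.  0. -1.] tool-y rack deg -269.8 F [ 0.5 -0.7 -0.5] gap 3.0
delta tool cm [-0.21  0.03  0.03] rz -359.8
```

View pics/s10.png

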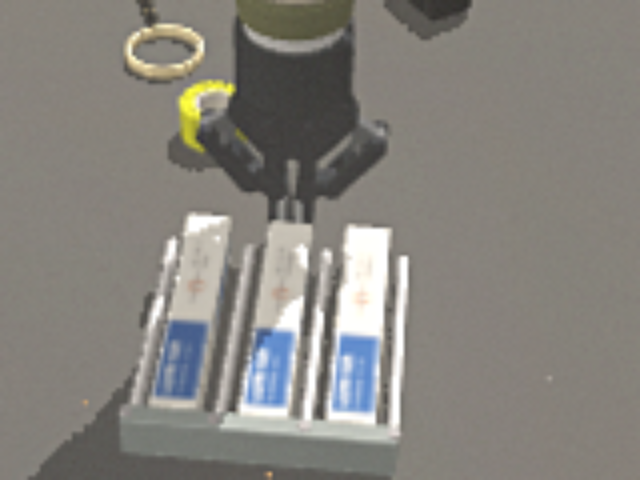

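```bash
python3 -m inch '[[-0.1,0,0,0,0,0,0.3]]'
python3 -m inch '[[-0.1,0,0,0,0,0,0.3]]'
python3 -m inch '[[-0.1,0,0,0,0,0,0.3]]'
```

```text
clock: 19.3
tcp_pos: [0.5722, -0.0209, 0.0053]
orientation: [-0.0, 0.787, -0.616, 0.0]
wrist_force: [-0.2, -0.1, -0.4]
finger_gap: 0.0031
clock: 19.4
tcp_pos: [0.572, -0.0199, 0.0053]
orientation: [-0.0, 0.787, -0.616, 0.0]
wrist_force: [-0.1, -1.5, 0.7]
finger_gap: 0.0033
clock: 19.5
tcp_pos: [0.572, -0.0197, 0.0054]
orientation: [0.001, 0.787, -0.616, 0.001]
wrist_force: [2.0, -5.3, -0.3]
finger_gap: 0.0028
```

Force rose to 5.6 N and the tool stopped, so the carton is against the stop. Backing off.

```bash
python3 -m inch '[[0.5,0,0,0,0,0,0.3],[1.5,0,0,0,0,0,0.3],[2,0,0,0,0,0,0.3],[0,0,-3,0,0,0,0.3],[0,0,-4,0,0,0,0.3]]'
python3 -m inch '[[0,0,-4,0,0,0,0.3],[2,3,-4,0,0,0,0.3],[3,4,0,0,0,0,0.3],[3,4,0,0,0,0,0.3],[3,4,0,0,0,0,0.3]]'
python3 -m inch '[[3,4,0,0,0,0,0.3],[3,4,0,0,0,0,0.3],[3,3,0,0,0,0,0.3],[0,0,0,0,0,0,0.3],[0,0,0,0,0,0,0.3]]'
python3 - <<'E'
from h import *
go(-.25,.25,.15,90)
p=car();cv2.imwrite("pics/t11.png",cv2.resize(p["pixels"][120:280,200:440,::-1],None,fx=3,fy=3))
p=vision.read_camera("side"); cv2.imwrite("pics/s11.png",cv2.resize(p["pixels"][160:280,240:400,::-1],None,fx=4,fy=4))
E
```

```text
clock: 20.0
tcp_pos: [0.5795, -0.0588, 0.0737]
orientation: [0.001, 0.787, -0.617, -0.003]
wrist_force: [0.3, 0.2, 0.5]
finger_gap: 0.003
clock: 20.5
tcp_pos: [0.4629, -0.2005, 0.1531]
orientation: [-0.0, 0.788, -0.616, 0.001]
wrist_force: [0.7, -1.0, -0.4]
finger_gap: 0.003
clock: 21.0
tcp_pos: [0.3779, -0.3138, 0.1525]
orientation: [-0.0, 0.786, -0.618, 0.0]
wrist_force: [0.1, -0.3, 0.6]
finger_gap: 0.0031
t 21.0 tcp rack mm [-262.7  257.9  152.5] tilt [ 0.     0.001 -1.   ] tool-y rack deg -270.0 F [ 0.1 -0.3  0.6] gap 3.1
delta tool cm [-1.27 -0.79  0.25] rz -360.0
box rack mm 70.4 -53.6 yaw 0.72 LW 177 33
box rack mm 79.6 -23.9 yaw 0.34 LW 188 117
box rack mm 70.1 52.6 yaw -0.16 LW 176 32
```

View pics/t11.png

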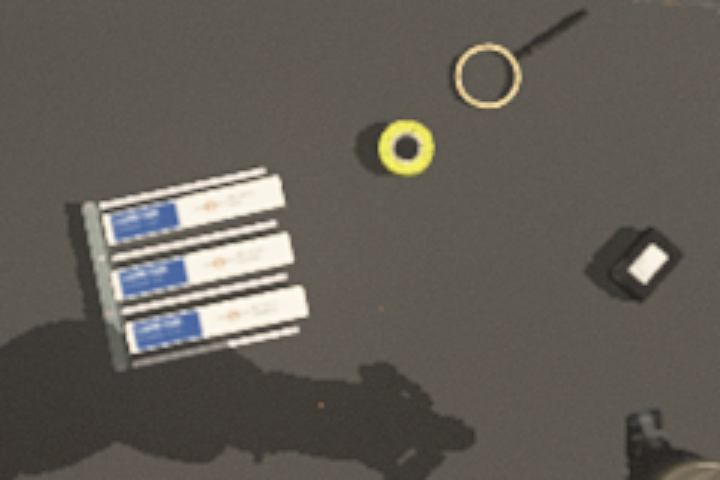

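View pics/s11.png

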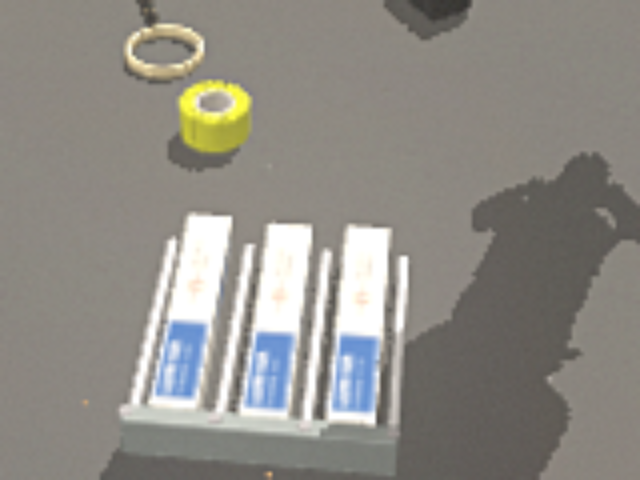

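```bash
python3 -c "
from workcell import workorder,get_state
print(get_state()['clock'],workorder.hand_in())"
```

```text
the job is handed in; nothing more can be done
21.1 None
```

The carton is home in the middle lane against the back stop, and I handed the job in at 21.1 s of the 58 s allowed. No verdict was reported.

**What I did:** I squared the carton up with two sideways nudges from the slightly opened fingertips, which left it within about 1 mm of the lane centre line and about 0.2° of its direction. Then I pushed it endwise from behind with nearly closed fingers, checking pictures every 4 to 5 cm. I stopped when the force jumped to about 5.6 N and the tool stopped advancing. After that I backed off and moved the arm clear.

**Last checks:**
- **Carton:** the top view shows its near end level with the outer cartons. The side view shows daylight between it and both rails.
- **Bystanders:** the outer cartons measure within 0.5 mm of their earlier positions. The tape roll and charger look unmoved in the top picture, but I did not measure them.
- **Robot:** the wrist force was back to noise level after backing off.

**Checks that failed or disagreed:**
- **Final carton pose:** in the last top picture my box finder merged the carton with a rail and a neighbour. Its final position rests on the contact force and the pictures rather than its own fit. The last separate fit, with the front end about half way down the lane, gave 1.1 mm off centre and 0.13° of turn.
- **Distance along the lane:** the outer cartons read x = 70 mm in my rack frame instead of the nominal 74 mm. I put this down to an offset along the lane in my measurement, so I used the contact force to decide when to stop.

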